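# Wedge the rocking capsule box

### The arm

A 6-joint arm with a two-finger parallel gripper is mounted at the origin on the work surface. World frame = base frame: x ahead of the robot, y to its left, z up, the work surface at z = 0. Lengths are in mm, angles in rad, forces in N, time in s.
With the tool pointing down it reaches from about 400 to 925 mm from the base axis. Payload 3.4 kg.
Tool frame: the origin (TCP) lies at the very end of the fingers, on their centre line; the grasp point (between the pads) lies 19 mm behind it; z points along the fingers, x is the direction in which the jaws open and shut, and the axes are right-handed (so a half turn about z gives the same grasp; the last joint's range is limited). The gripper opens to 85 mm and grips with 20 to 120 N. Pads are 22 mm wide; open, the fingers measure 114 mm over their backs; the gripper's body (76 mm by 85 mm) begins 54 mm behind the grasp point. The pads swing forward as they close: fully open they stand 13 mm farther back than shut.
Start: joints at [1.103, 0.307, 1.506, -0, 1.328, -0.073], TCP at [220.651, 530.984, 231.305] pointing down, gripper open.
Joint ranges: [-3.12, 3.12], [-1.05, 2.28], [0.14, 2.33], [-1.42, 4.57], [0.1, 2.73], [-2.68, 2.68]. Speed limits (rad/s): [2.57, 2.57, 3.14, 3.14, 3.14, 3.14].

### API

Orientations are given as a rotation vector (axis times angle).
In Python, from rig import bot gives the robot as it stands. The module is installed in compiled form; this text tells all that it offers.
- The arm moves only by the tool move_arm, never from a script. Its argument "moves" is a list of rows, each an object of numbers: "tx", "ty", "tz": the shift along the tool's x, y, z in mm; "turn": the turn about the tool's z in degrees; "claw": the closure, from 0 (fully open) to 1 (shut). A call has 1 to 10 rows; each row is the pose to reach, as a shift and turn from the pose commanded when the call began, along the tool's axes at that moment; what a row does not reach only later rows make up. A row lasts 1/8 s, in which the tool goes at most 62.5 mm and 10.7 degrees, less where a joint would pass 70% of its speed; a pose out of reach is approached as far as the arm can. A call with a gripper value outside its range is refused whole. The fingers move at their own pace and stop on an object; the grip force is fixed at half the most. Time passes only in rows, so rows that repeat a pose let the fingers close. It gives the time, the measured TCP pose, the force and the opening at its end, in the units of the state.
- bot.get_obs(): the state, without advancing time (a new reading comes with each control period).
- bot.grab_frame(name): name is "side" or "top"; returns the picture (400x640x3 uint8, red, green, blue); there is no depth.
- bot.camera_params(name): a dict with "intrinsics" (3x3 intrinsics, pixels), "k1" (the pictures are not rectified: a ray, as slopes to the right and down, at radius r is drawn at 1 + k1 r^2 times it, then the intrinsics apply), "eye" and "orientation" of the camera in the world. Camera axes: x right, y up, looking along -z (the intrinsics and any distortion apply to the point x, -y, -z); pixel columns grow to the right and rows downward; lengths in mm; the calibration is good to about 2 mm. A picture is of the moment at which its call begins. camera_params takes no time and is no camera call.
- bot.finish_job(): hands the job in, once; it reports no verdict.
The state is a dict: "time": time; "joints": joint angles; "dq": joint speeds; "joint_efforts": joint torques, N m; "tcp_pos": TCP position; "tool_rot": TCP orientation; "force": force on the tool from outside, world axes, zero at the start; "moment": the same for the moment, N m; "finger_gap": opening from 0.0 (shut) to 1.0 (fully open).
Only numpy, scipy, OpenCV 4.12 (cv2) and the standard library are available. Lean on these libraries where they do the work, as an engineer would, in place of code of your own. Each camera call takes 0.05 s, during which the arm holds its last target. There are 200 camera calls.

### The job

The coffee-capsule box on the bar counter rocks because one foot is short: press down on the box's top above that foot and let go, to feel it rock, then push the wooden wedge by its thick end in under the short foot, only until the foot is just supported, so that the box stands level and no longer rocks. Press the same spot again for a second, firmly enough (about 5 to 10 newtons) to prove that the wedge now carries it and the corner stays put, then take the hand away. Use fingertips only: lift nothing, do not shift the box from its place (stop as soon as the wedge bites), and leave the other things on the counter alone.

Things in the scene. Friction and masses are not known exactly. Their poses are not given: they have to be found in the camera images.
- capsule_box: Brown wooden coffee-capsule box, loose, 1.0 to 1.6 kg: body 200 (x) x 260 (y) mm, flat top 82, wooden underside 30 mm above the counter; two drawer fronts with brass knobs on its -x side, a row of capsule ends on its +x side. Origin: counter level below its middle. Four round feet, 22 mm across, domed ends, at x = +-80, y = +-110 mm; the one at x -80, y -110 is too short.
- foot_spot (a point): Point on the counter straight below the short foot while the box is level; axes as the box's. The foot's end hangs 5 to 14 mm above it (differs from start to start, not reported); the other three feet stand. The wedge comes in along the box's +y, from outside its -y side face, which lies 20 mm outside the foot's axis.
- press_spot (a point): Point on the flat top of the box straight above the short foot, 82 mm above the counter: the place to press. At first a press of 3 to 7 N here tips the corner down until the short foot hits the counter (5 to 14 mm, 0.035 to 0.11 rad); let go, it comes back level.
- wedge: Pale wooden wedge, 130 mm long (x), 50 wide (y), 80 g, lying flat, slope up: 26 mm high at the thick end (-x), falling evenly to 2 mm at the thin end (+x). Origin: centre of its underside. It starts outside the box's -y side, thin end 20 to 60 mm from the short foot and pointing roughly at it (up to 15 mm and 0.2 rad out of line).
- wedge_tip (a point): Middle of the wedge's thin edge, at counter level.
- wedge_heel (a point): Middle of the wedge's upright thick end face (50 wide x 26 high), 13 mm above the counter: the face to push. The wedge slides under a push of about 1 N; once it takes up the short foot the push needed rises to 4 N and more, and pushing on lifts the corner or drags the box along.
- cup: Bystander: white espresso cup, 62 mm across, 55 mm tall; origin at the centre of its underside.
- jug: Bystander: white round-bellied milk jug, 88 mm across, 115 tall, handle at its +y; origin at the centre of its underside.
- spoon: Bystander: steel spoon lying flat, 150 mm long along its x; origin at the spoon's underside.
- jar: Bystander: white sugar jar with wooden lid, 72 mm across, 100 tall; origin at the centre of its underside.
- tin: Bystander: square plain steel tea tin, 70 x 70 x 100 tall; origin at the centre of its underside.
- bowl: Bystander: white bowl, 110 mm across, 45 tall; origin at the centre of its underside.
- mug: Bystander: blue-white mug, 76 mm across, 90 tall, handle at its +y; origin at the centre of its underside.
Not all that is in view belongs to the job. What is meant by the wedge is not purple or red, and is the larger of those in its own colour.

How it is judged (in metres and radians):
On the way, in this order (a step that is already met when the one before it is completed fails the run):
1. the box's corner above the short foot is pressed and dips (more than 0.028 rad) (angle between capsule_box's own z axis and vertical above 0.028 rad and contact force between the fingers and capsule_box above 0.5 N and horizontal distance between the grasp point and press_spot below 0.06 m and y of wedge_tip in the frame of foot_spot below 0 m), for 0.1 s.
2. the box is let go and stands level again (angle between capsule_box's own z axis and vertical below 0.012 rad and contact force between the fingers and capsule_box below 0.1 N), for 0.1 s.
3. the wedge is pushed in under the short foot, its thin edge at least 5 mm past the foot's axis (y of wedge_tip in the frame of foot_spot between 0.005 and 0.095 m and x of wedge_tip in the frame of foot_spot between -0.035 and 0.035 m and contact force between the fingers and capsule_box below 0.1 N), for 0.1 s.
4. the same spot (within 60 mm) is pressed with more than 4 N for 0.3 s: the wedge carries load and the box tilts less than 0.015 rad (contact force between the fingers and capsule_box above 4 N and contact force between wedge and capsule_box above 1.5 N and angle between capsule_box's own z axis and vertical below 0.015 rad and horizontal distance between the grasp point and press_spot below 0.06 m and y of wedge_tip in the frame of foot_spot between 0.005 and 0.095 m and x of wedge_tip in the frame of foot_spot between -0.035 and 0.035 m), for 0.3 s.
At the end, for the whole second after the job is handed in: The wedge lies flat under the short foot, its thin edge 5 to 95 mm past the foot's axis and within 35 mm of it sideways; the box is within 0.007 rad of level, at rest and within 10 mm of where it stood; wedge at rest; the robot is clear of everything (y of wedge_tip in the frame of foot_spot between 0.005 and 0.095 m and x of wedge_tip in the frame of foot_spot between -0.035 and 0.035 m and angle between capsule_box's own z axis and vertical below 0.007 rad and distance of capsule_box from where it was at the start of the episode below 0.01 m and height (world z) of wedge below 0.006 m and linear speed of each of capsule_box, wedge below 0.01 m/s and angular speed of capsule_box below 0.05 rad/s); the robot touches nothing.
It fails at once if the wedge is lifted or tipped (more than 12 mm or 0.2 rad) (height (world z) of wedge above 0.012 m or angle between wedge's own z axis and vertical above 0.2 rad).
It fails at once if the box is lifted (more than 12 mm) or tipped over 0.18 rad (height (world z) of capsule_box above 0.012 m or angle between capsule_box's own z axis and vertical above 0.18 rad).
It fails at once if the box is shoved more than 30 mm away (distance of capsule_box from where it was at the start of the episode above 0.03 m).
It fails at once if a bystander is moved more than 30 mm or knocked over (distance of any of cup, jug, spoon, jar, tin, bowl, mug from where it was at the start of the episode above 0.03 m or angle between any of cup, jug, jar, tin, bowl, mug's own z axis and vertical above 0.35 rad).
It also fails if it takes over 64 s, if anything falls off the work surface, if the arm or the gripper's body presses on something with over 40 N, if the wrist force passes 120 N, or if a joint passes its speed limit or range.

## Working session

There is one attempt and no reset: what is moved stays moved. The work goes in short steps, Python scripts to look and compute and a tool call to move; the robot and the scene stay as the last step left them, time stands still between calls to the robot, and variables do not carry over. Pictures are saved under pics/ and viewed, about 8 in all and at most 12, crops included, and the job is handed in when it is done.

Besides the shell and the picture viewer there is one more tool, called as a command line: name --argument value ..., lists and objects as JSON in quotes. move_arm: Moves the arm, as the interface text tells. Its arguments: {"type":"object","properties":{"moves":{"type":"array"}},"required":["moves"]}

```bash
mkdir -p pics
python3 - <<'E'
from rig import bot
import cv2
o=bot.get_obs();print(o)
for n in("side","top"):
    cv2.imwrite(f"pics/{n}0.png",bot.grab_frame(n)[:,:,::-1]); print(n,bot.camera_params(n))
E
```

```text
{'time': 0.0, 'joints': array([ 1.10350672e+00,  3.07549334e-01,  1.50763106e+00, -1.74961514e-06,
        1.32840116e+00, -7.34623216e-02]), 'dq': array([ 0.00086305,  0.00061484, -0.00031072, -0.00131396, -0.00125548,
       -0.00045555]), 'joint_efforts': array([-1.72348259e-04, -4.57555532e+01, -2.51911819e+01,  2.78450998e-04,
        1.32707268e-02, -1.73694087e-05]), 'tcp_pos': array([220.34032955, 530.37618883, 230.41055972]), 'tool_rot': array([ 2.61230556,  1.74335686, -0.00271672]), 'force': array([1.06849353, 0.80044789, 0.02388777]), 'moment': array([-0.00575545,  0.06238097,  0.01274269]), 'finger_gap': 0.9979622304065869}
side {'intrinsics': array([[469.56938602,   0.        , 318.00290391],
       [  0.        , 469.56938602, 199.56661513],
       [  0.        ,   0.        ,   1.        ]]), 'k1': -0.04856635049984808, 'eye': array([-160.80440873, -940.97269547,  803.92847788]), 'orientation': array([ 0.98911044, -0.34486536, -0.56085062])}
top {'intrinsics': array([[433.39240209,   0.        , 319.202215  ],
       [  0.        , 433.39240209, 206.08562393],
       [  0.        ,   0.        ,   1.        ]]), 'k1': 0.004201681864557344, 'eye': array([2.77966506e+02, 3.49512234e-01, 1.51002330e+03]), 'orientation': array([ 0.15197   , -0.14736848, -1.55664465])}
```

View pics/side0.png

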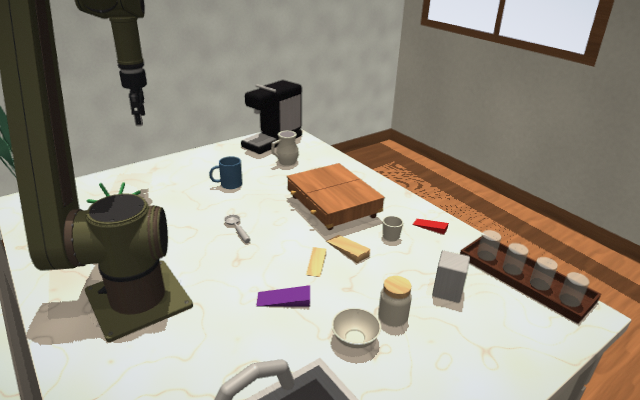

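View pics/top0.png

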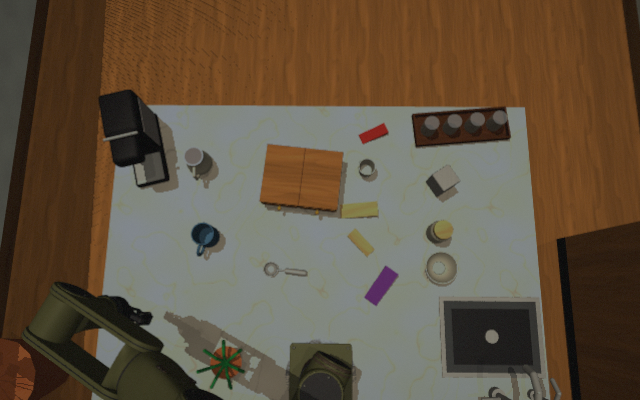

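The large yellow wedge (top ~(360,210)) lies just right of the box's near-right corner, which is where the short foot is (~(338,208)). I'll enlarge both views.

```bash
cat > h.py <<'E'
import numpy as np, cv2
from rig import bot
from scipy.spatial.transform import Rotation as R
def cam(n):
    p=bot.camera_params(n); return p,R.from_rotvec(p["orientation"]).as_matrix()
def ray(n,u,v,z):
    p,M=cam(n);K=p["intrinsics"]
    q=cv2.undistortPoints(np.array([[[u,v]]],float),K,np.array([p["k1"],0,0,0]))[0,0] if 0 else None
    d=np.array([(u-K[0,2])/K[0,0],(v-K[1,2])/K[1,1]]);s=d.copy()
    for _ in range(10): s=d/(1+p["k1"]*(s@s))
    w=M@np.array([s[0],-s[1],-1]); e=p["eye"]
    return (e+w*(z-e[2])/w[2])
def proj(n,P):
    p,M=cam(n);K=p["intrinsics"]; c=M.T@(np.array(P)-p["eye"]); s=np.array([c[0],-c[1]])/-c[2]
    s=s*(1+p["k1"]*(s@s)); return s*K[0,0]+K[:2,2]
def crop(img,x0,y0,w,h,k,name):
    cv2.imwrite(name,cv2.resize(img[y0:y0+h,x0:x0+w,::-1],None,fx=k,fy=k,interpolation=cv2.INTER_CUBIC))
E
python3 - <<'E'
from h import *
t=cv2.imread("pics/top0.png")[:,:,::-1];s=cv2.imread("pics/side0.png")[:,:,::-1]
crop(t,255,135,133,100,6,"pics/tc.png")
crop(s,280,155,133,100,6,"pics/sc.png")
E
```

```text
(no output)
```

View pics/tc.png

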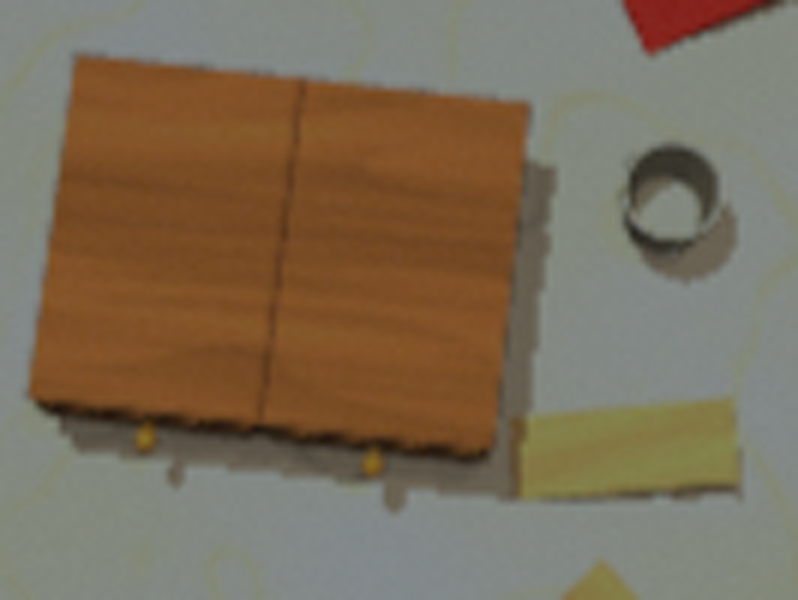

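View pics/sc.png

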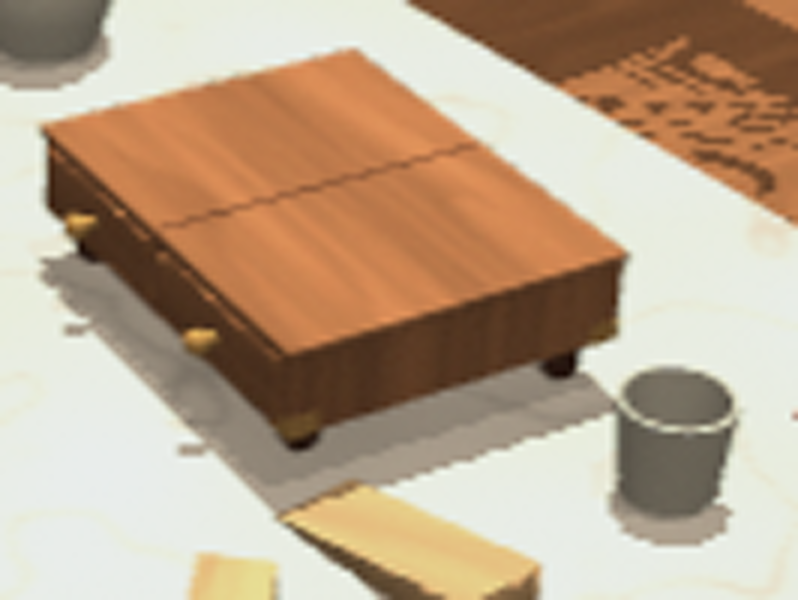

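Top crop: box top corners at (76,58), (527,103), (490,452), (32,398). Wedge thin edge at (514,420)–(518,498), partly in the box's shadow; thick end at (734,399)–(740,489). The side crop shows the short foot at ~(300,435) and a free tip. Now I'll compute the poses.

```bash
cat > fit.py <<'E'
from h import *
from scipy.optimize import least_squares
def fit(obs,x0):  # obs: (cam,u,v,model xyz)
    def f(p):
        c,s=np.cos(p[2]),np.sin(p[2]); r=[]
        for n,u,v,m in obs:
            r+=list(proj(n,[p[0]+c*m[0]-s*m[1],p[1]+s*m[0]+c*m[1],m[2]])-[u,v])
        return r
    o=least_squares(f,x0); return o.x,np.round(o.fun,1)
E
python3 - <<'E'
from fit import *
T=lambda u,v:("top",255+u/6-.4,135+v/6-.4)
S=lambda u,v:("side",280+u/6-.4,155+v/6-.4)
B=[(100,130,82),(100,-130,82),(-100,-130,82),(-100,130,82)]
tb=[(*T(*q),m) for q,m in zip([(76,58),(527,103),(490,452),(32,398)],B)]
sb=[(*S(*q),m) for q,m in zip([(355,50),(627,257),(287,355),(44,128)],B)]
for o in(tb,sb,tb+sb):
    p,r=fit(o,[600,0,0]);print(p,r)
b=p
W=[(65,25,2),(65,-25,2),(-65,-25,26),(-65,25,26)]
tw=[(*T(*q),m) for q,m in zip([(518,498),(514,420),(734,399),(740,489)],[W[0],W[1],W[2],W[3]])]
sw=[(*S(*q),m) for q,m in zip([(280,519),(355,483),(540,568)],W)]
for o in(tw,sw,tw+sw):
    p,r=fit(o,[500,-150,1.57]);print(p,r)
w=p
rot=lambda a,v:np.array([[np.cos(a),-np.sin(a)],[np.sin(a),np.cos(a)]])@v
foot=b[:2]+rot(b[2],[-80,-110]);tip=w[:2]+rot(w[2],[65,0]);heel=w[:2]+rot(w[2],[-65,0])
print("foot",foot,"tip",tip,"heel",heel,"tip in box",rot(-b[2],tip-foot),"wyaw rel",w[2]-b[2]-np.pi/2)
for z,u,v in[(50,367,169),(0,367,172)]: print("cup",ray("top",u,v,z))
print(R.from_rotvec(bot.get_obs()["tool_rot"]).as_matrix().round(3))
E
```

```text
[ 6.56258189e+02  6.71671853e+01 -1.00834638e-01] [ 0.2  0.2 -0.   0.6  0.2 -0.7 -0.4 -0. ]
[ 6.54507774e+02  6.40203732e+01 -1.11444800e-01] [ 0.1  0.3 -0.1 -0.1  0.1  0.  -0.1 -0.2]
[ 6.55975626e+02  6.63410150e+01 -1.05511496e-01] [ 0.6  0.1  0.3  0.8  0.3 -0.5 -0.2 -0.1 -0.3 -0.  -0.2 -0.7  0.4 -0.5
 -0.2 -0.5]
[ 554.80174358 -133.22320106    1.61599687] [-0.4  0.5 -0.4 -0.4  0.4  0.4  0.3 -0.5]
[ 553.82583462 -133.21871337    1.61286393] [-0.5 -0.3  0.1 -0.2  0.4  0.4]
[ 554.41529564 -133.11630237    1.61605944] [-0.4  0.6 -0.4 -0.3  0.4  0.5  0.3 -0.4 -0.4 -0.3  0.1 -0.3  0.6  0.2]
foot [564.83577878 -34.62198896] tip [551.47419787 -68.18287535] heel [ 557.35639342 -198.04972938] tip in box [ -9.75278207 -34.78143444] wyaw rel 0.15077460781571506
cup [ 693.2181054  -159.53581945   50.        ]
cup [ 696.24625863 -164.88079256    0.        ]
[[ 0.384  0.923 -0.001]
 [ 0.923 -0.384 -0.002]
 [-0.002 -0.    -1.   ]]
```

move_arm --moves '[{"tx": -390,"ty": 535,"turn": 65,"claw": 1},{"tx": -390,"ty": 535,"turn": 65,"claw": 1},{"tx": -390,"ty": 535,"turn": 65,"claw": 1},{"tx": -390,"ty": 535,"turn": 65,"claw": 1},{"tx": -390,"ty": 535,"turn": 65,"claw": 1},{"tx": -390,"ty": 535,"turn": 65,"claw": 1},{"tx": -390,"ty": 535,"turn": 65,"claw": 1},{"tx": -390,"ty": 535,"turn": 65,"claw": 1},{"tx": -390,"ty": 535,"turn": 65,"claw": 1},{"tx": -390,"ty": 535,"turn": 65,"claw": 1}]'

```text
invalid input
```

move_arm --moves '[{"tx": -390,"ty": 535,"tz": 0,"turn": 65,"claw": 1},{"tx": -390,"ty": 535,"tz": 0,"turn": 65,"claw": 1},{"tx": -390,"ty": 535,"tz": 0,"turn": 65,"claw": 1},{"tx": -390,"ty": 535,"tz": 0,"turn": 65,"claw": 1},{"tx": -390,"ty": 535,"tz": 0,"turn": 65,"claw": 1},{"tx": -390,"ty": 535,"tz": 0,"turn": 65,"claw": 1},{"tx": -390,"ty": 535,"tz": 0,"turn": 65,"claw": 1},{"tx": -390,"ty": 535,"tz": 0,"turn": 65,"claw": 1},{"tx": -390,"ty": 535,"tz": 0,"turn": 65,"claw": 1},{"tx": -390,"ty": 535,"tz": 0,"turn": 65,"claw": 1}]'

```text
time: 1.35
tcp_pos: [546.3, -4.7, 231.0]
tool_rot: [-3.14, -0.066, 0.001]
force: [0.5, 0.4, -0.7]
finger_gap: 0.003
```

```bash
cat > to.py <<'E'
import sys
from h import *
# shift to a world target + tool-x angle (deg), in tool axes
o=bot.get_obs();M=R.from_rotvec(o["tool_rot"]).as_matrix()
a=np.degrees(np.arctan2(M[1,0],M[0,0]))
print("t",o["time"],"tcp",o["tcp_pos"].round(1),"xang",a.round(1),"F",o["force"].round(2),"gap",round(o["finger_gap"],3))
if len(sys.argv)>1:
    x,y,z,ang=map(float,sys.argv[1:]); print("shift",(M.T@(np.array([x,y,z])-o["tcp_pos"])).round(1),"turn",round(a-ang,1))
E
python3 to.py 565 -35 100 2.6
```

```text
t 1.35 tcp [546.3  -4.7 231. ] xang 2.4 F [ 0.53  0.44 -0.65] gap 0.003
shift [ 17.4  31.2 131. ] turn -0.2
```

move_arm --moves '[{"tx": 18,"ty": 31,"tz": 50,"turn": 0,"claw": 1},{"tx": 18,"ty": 31,"tz": 100,"turn": 0,"claw": 1},{"tx": 18,"ty": 31,"tz": 130,"turn": 0,"claw": 1},{"tx": 18,"ty": 31,"tz": 140,"turn": 0,"claw": 1},{"tx": 18,"ty": 31,"tz": 142,"turn": 0,"claw": 1},{"tx": 18,"ty": 31,"tz": 142,"turn": 0,"claw": 1}]'

```text
time: 2.1
tcp_pos: [566.2, -32.9, 90.6]
tool_rot: [3.14, 0.067, 0.004]
force: [0.8, -0.4, 1.3]
finger_gap: -0.001
```

```bash
python3 to.py 565 -35 82 2.6
```

```text
t 2.1 tcp [566.2 -32.9  90.6] xang 2.5 F [ 0.8  -0.38  1.34] gap -0.001
shift [-1.3  2.   8.6] turn -0.1
```

move_arm --moves '[{"tx": -1,"ty": 2,"tz": 4,"turn": 0,"claw": 1},{"tx": -1,"ty": 2,"tz": 7,"turn": 0,"claw": 1},{"tx": -1,"ty": 2,"tz": 9,"turn": 0,"claw": 1},{"tx": -1,"ty": 2,"tz": 11,"turn": 0,"claw": 1},{"tx": -1,"ty": 2,"tz": 12,"turn": 0,"claw": 1},{"tx": -1,"ty": 2,"tz": 12,"turn": 0,"claw": 1}]'

```text
time: 2.85
tcp_pos: [563.7, -35.2, 77.3]
tool_rot: [3.141, 0.067, -0.001]
force: [-2.2, -1.4, 4.0]
finger_gap: 0.001
```

move_arm --moves '[{"tx": 0,"ty": 0,"tz": 1,"turn": 0,"claw": 1},{"tx": 0,"ty": 0,"tz": 2,"turn": 0,"claw": 1},{"tx": 0,"ty": 0,"tz": 2,"turn": 0,"claw": 1}]'

```text
time: 3.22
tcp_pos: [564.1, -35.0, 75.2]
tool_rot: [-3.141, -0.067, 0.0]
force: [-2.6, -0.7, 3.5]
finger_gap: 0.003
```

move_arm --moves '[{"tx": 0,"ty": 0,"tz": 1,"turn": 0,"claw": 1},{"tx": 0,"ty": 0,"tz": 2,"turn": 0,"claw": 1},{"tx": 0,"ty": 0,"tz": 2,"turn": 0,"claw": 1}]'

```text
time: 3.6
tcp_pos: [564.1, -35.0, 73.4]
tool_rot: [3.141, 0.067, -0.0]
force: [-2.0, -1.2, 4.4]
finger_gap: 0.002
```

move_arm --moves '[{"tx": 0,"ty": 0,"tz": 1,"turn": 0,"claw": 1},{"tx": 0,"ty": 0,"tz": 2,"turn": 0,"claw": 1},{"tx": 0,"ty": 0,"tz": 2,"turn": 0,"claw": 1}]'

```text
time: 3.98
tcp_pos: [564.1, -35.2, 72.9]
tool_rot: [3.141, 0.067, 0.001]
force: [-6.3, -1.3, 14.4]
finger_gap: -0.0
```

The corner bottomed at about 73 mm, a dip of about 9 mm, so the wedge should bite with its tip about 38 mm past the foot. Releasing now.

move_arm --moves '[{"tx": 0,"ty": 0,"tz": -2,"turn": 0,"claw": 1},{"tx": 0,"ty": 0,"tz": -5,"turn": 0,"claw": 1},{"tx": 0,"ty": 0,"tz": -8,"turn": 0,"claw": 1},{"tx": 0,"ty": 0,"tz": -11,"turn": 0,"claw": 1},{"tx": 0,"ty": 0,"tz": -15,"turn": 0,"claw": 1},{"tx": 0,"ty": 0,"tz": -45,"turn": 0,"claw": 0.65},{"tx": 0,"ty": 0,"tz": -45,"turn": 0,"claw": 0.65}]'

```text
time: 4.85
tcp_pos: [566.0, -35.3, 118.3]
tool_rot: [3.14, 0.067, 0.007]
force: [0.3, -0.3, 0.3]
finger_gap: 0.348
```

```bash
python3 to.py 558 -233 120 2.6
```

```text
t 4.85 tcp [566.  -35.3 118.3] xang 2.4 F [ 0.27 -0.29  0.33] gap 0.348
shift [-16.4 197.2  -1.6] turn -0.2
```

move_arm --moves '[{"tx": -16,"ty": 60,"tz": 0,"turn": 0,"claw": 0.75},{"tx": -16,"ty": 120,"tz": 0,"turn": 0,"claw": 0.75},{"tx": -16,"ty": 180,"tz": 0,"turn": 0,"claw": 0.75},{"tx": -16,"ty": 197,"tz": 0,"turn": 0,"claw": 0.75},{"tx": -16,"ty": 197,"tz": 50,"turn": 0,"claw": 0.75},{"tx": -16,"ty": 197,"tz": 90,"turn": 0,"claw": 0.75},{"tx": -16,"ty": 197,"tz": 108,"turn": 0,"claw": 0.75},{"tx": -16,"ty": 197,"tz": 110,"turn": 0,"claw": 0.75},{"tx": -16,"ty": 197,"tz": 110,"turn": 0,"claw": 0.75}]'

```text
time: 5.98
tcp_pos: [556.8, -232.1, 6.5]
tool_rot: [-3.141, -0.068, -0.0]
force: [0.4, 1.1, 0.5]
finger_gap: 0.252
```

```bash
python3 to.py 558 -209 8 2.6
python3 - <<'E'
from h import *
a=bot.grab_frame("top");b=bot.grab_frame("side")
crop(a,255,135,133,133,6,"pics/_a.png");crop(b,280,155,133,133,6,"pics/_b.png")
cv2.imwrite("pics/m1.png",cv2.resize(np.hstack([cv2.imread("pics/_a.png"),cv2.imread("pics/_b.png")]),(800,400),interpolation=cv2.INTER_AREA))
E
```

```text
t 5.975 tcp [ 556.8 -232.1    6.5] xang 2.5 F [0.45 1.14 0.5 ] gap 0.252
shift [  2.2 -23.   -1.5] turn -0.1
```

View pics/m1.png

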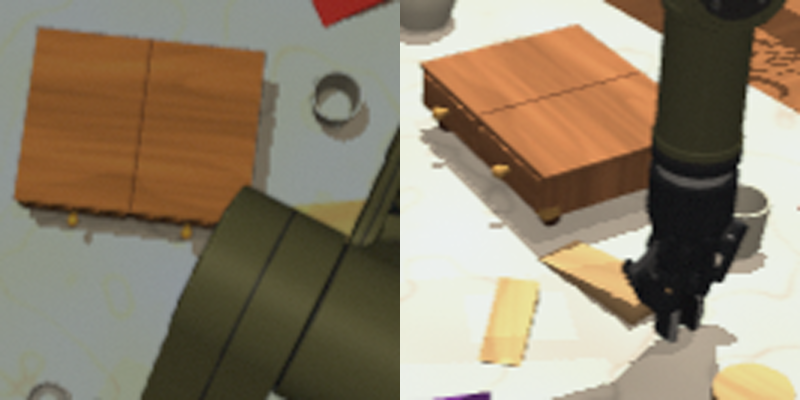

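move_arm --moves '[{"tx": 1,"ty": -10,"tz": -2,"turn": 0,"claw": 0.75},{"tx": 1,"ty": -18,"tz": -2,"turn": 0,"claw": 0.75},{"tx": 1,"ty": -24,"tz": -2,"turn": 0,"claw": 0.75},{"tx": 1,"ty": -30,"tz": -2,"turn": 1,"claw": 0.75},{"tx": 1,"ty": -36,"tz": -2,"turn": 2.5,"claw": 0.75},{"tx": 1,"ty": -42,"tz": -2,"turn": 4,"claw": 0.75},{"tx": 1,"ty": -48,"tz": -2,"turn": 5.5,"claw": 0.75},{"tx": 1,"ty": -54,"tz": -2,"turn": 7,"claw": 0.75},{"tx": 1,"ty": -60,"tz": -2,"turn": 8.5,"claw": 0.75},{"tx": 1,"ty": -60,"tz": -2,"turn": 8.5,"claw": 0.75}]'

```text
time: 7.32
tcp_pos: [554.8, -171.9, 8.2]
tool_rot: [-3.137, 0.166, 0.001]
force: [0.4, -0.3, -0.1]
finger_gap: 0.25
```

```bash
python3 to.py 554 -138 8 -6
python3 - <<'E'
from h import *
b=bot.grab_frame("side")
crop(b,280,185,133,100,6,"pics/m2.png")
E
```

```text
t 7.325 tcp [ 554.8 -171.9    8.2] xang -6.1 F [ 0.43 -0.34 -0.14] gap 0.25
shift [ -4.4 -33.6   0.3] turn -0.1
```

View pics/m2.png

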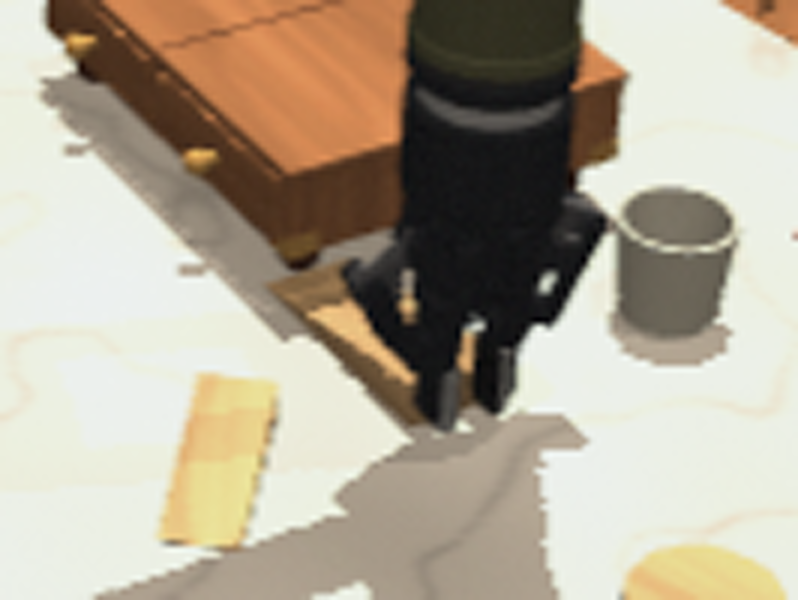

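The wedge sits against both fingers, thin-edge near corner at crop (270,287), heel bottom corner ~(410,432).

Run:
```python
from fit import *
S=lambda u,v:("side",280+u/6-.4,185+v/6-.4)
p,r=fit([(*S(270,287),(65,25,1)),(*S(410,432),(-65,25,0))],[554,-100,1.5]);print(p,r)
b=np.array([655.976,66.341,-.1055]);c,s=np.cos(b[2]),np.sin(b[2])
foot=np.array([564.8,-34.6]);tip=p[:2]+65*np.array([np.cos(p[2]),np.sin(p[2])])
print(tip,np.array([[c,s],[-s,c]])@(tip-foot),p[2]-b[2]-np.pi/2)
```

```text
[566.64111993 -99.84713739   1.45116637] [ 0.   0.1 -0.  -0. ]
[574.3985329  -35.31170105] [9.62011065 0.30302375] -0.014129954779256826
```

move_arm --moves '[{"tx": 0,"ty": -4,"tz": 0,"turn": 0,"claw": 0.75},{"tx": 0,"ty": -8,"tz": 0,"turn": 0,"claw": 0.75},{"tx": 0,"ty": -12,"tz": 0,"turn": 0,"claw": 0.75},{"tx": 0,"ty": -16,"tz": 0,"turn": 0,"claw": 0.75},{"tx": 0,"ty": -20,"tz": 0,"turn": 0,"claw": 0.75},{"tx": 0,"ty": -24,"tz": 0,"turn": 0,"claw": 0.75},{"tx": 0,"ty": -24,"tz": 0,"turn": 0,"claw": 0.75}]'

```text
time: 8.25
tcp_pos: [557.5, -148.3, 8.3]
tool_rot: [-3.137, 0.166, 0.0]
force: [-0.9, -0.0, 0.0]
finger_gap: 0.248
```

move_arm --moves '[{"tx": 0,"ty": -1.5,"tz": 0,"turn": 0,"claw": 0.75},{"tx": 0,"ty": -3,"tz": 0,"turn": 0,"claw": 0.75},{"tx": 0,"ty": -4,"tz": 0,"turn": 0,"claw": 0.75}]'

```text
time: 8.62
tcp_pos: [558.0, -145.5, 8.3]
tool_rot: [3.136, -0.166, 0.0]
force: [-1.2, -5.7, -0.3]
finger_gap: 0.252
```

move_arm --moves '[{"tx": 0,"ty": 0,"tz": 0,"turn": 0,"claw": 0.75},{"tx": 0,"ty": 0,"tz": 0,"turn": 0,"claw": 0.75}]'

```text
time: 8.88
tcp_pos: [557.9, -145.1, 8.3]
tool_rot: [3.137, -0.166, -0.0]
force: [-0.6, -4.7, -0.4]
finger_gap: 0.25
```

```bash
python3 to.py
python3 - <<'E'
from h import *
b=bot.grab_frame("side")
crop(b,280,155,133,100,6,"pics/m3.png")
E
```

```text
t 8.875 tcp [ 557.9 -145.1    8.3] xang -6.1 F [-0.64 -4.65 -0.45] gap 0.25
```

View pics/m3.png

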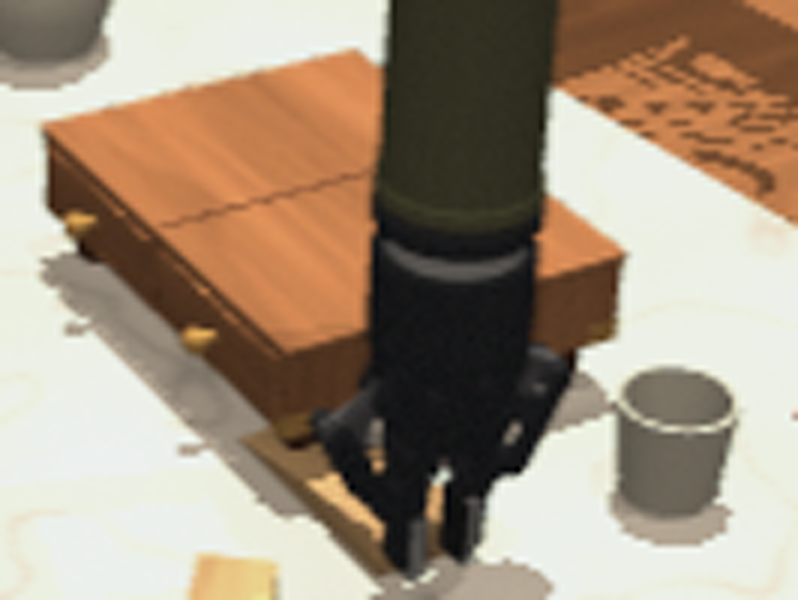

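The push force stays at 4.7 N at rest, so the wedge has bitten, and the box corner is unmoved at ~(288,354). Backing off.

move_arm --moves '[{"tx": 0,"ty": 3,"tz": 0,"turn": 0,"claw": 0.75},{"tx": 0,"ty": 15,"tz": 0,"turn": 0,"claw": 0.75},{"tx": 0,"ty": 30,"tz": 0,"turn": 0,"claw": 0.75},{"tx": 0,"ty": 40,"tz": -50,"turn": 0,"claw": 0.75},{"tx": 0,"ty": 40,"tz": -105,"turn": 0,"claw": 1},{"tx": 0,"ty": 40,"tz": -115,"turn": 0,"claw": 1},{"tx": 0,"ty": 40,"tz": -115,"turn": 0,"claw": 1}]'

```text
time: 9.8
tcp_pos: [554.0, -185.2, 124.1]
tool_rot: [3.137, -0.167, 0.003]
force: [-0.2, -0.5, -0.5]
finger_gap: -0.001
```

```bash
python3 to.py 565 -35 95 -6
python3 - <<'E'
from h import *
b=bot.grab_frame("side")
crop(b,280,155,133,100,6,"pics/m4.png")
E
```

```text
t 9.8 tcp [ 554.  -185.2  124.1] xang -6.1 F [-0.19 -0.5  -0.46] gap -0.001
shift [  -5.  -150.6   29. ] turn -0.1
```

View pics/m4.png

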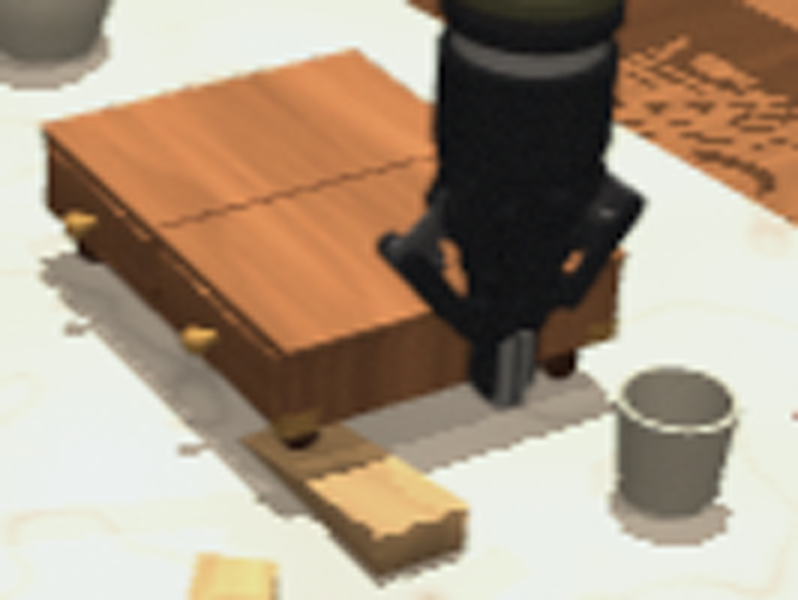

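The foot (300,440) sits on the wedge. The box corners are where they were. Wedge corners: tip (245,437), heel bottom (380,585) and (463,548), heel top (465,505).

Run:
```python
from fit import *
S=lambda u,v:("side",280+u/6-.4,155+v/6-.4)
p,r=fit([(*S(245,437),(65,25,1)),(*S(380,585),(-65,25,0)),(*S(463,548),(-65,-25,0)),(*S(466,506),(-65,-25,26))],[554,-100,1.5]);print(p,r)
b=np.array([655.976,66.341,-.1055]);c,s=np.cos(b[2]),np.sin(b[2])
foot=np.array([564.8,-34.6]);tip=p[:2]+65*np.array([np.cos(p[2]),np.sin(p[2])])
print(np.array([[c,s],[-s,c]])@(tip-foot),p[2]-b[2]-np.pi/2)
```

```text
[569.7260514  -72.14861191   1.43955502] [-0.3  0.3 -0.6 -0.9  0.4  0.5  0.5  0.1]
[10.52569708 28.15735817] -0.025741307644738143
```

move_arm --moves '[{"tx": -5,"ty": -50,"tz": 0,"turn": 0,"claw": 1},{"tx": -5,"ty": -100,"tz": 0,"turn": 0,"claw": 1},{"tx": -5,"ty": -148,"tz": 0,"turn": 0,"claw": 1},{"tx": -5,"ty": -151,"tz": 20,"turn": 0,"claw": 1},{"tx": -5,"ty": -151,"tz": 32,"turn": 0,"claw": 1},{"tx": -5,"ty": -151,"tz": 37,"turn": 0,"claw": 1},{"tx": -5,"ty": -151,"tz": 39,"turn": 0,"claw": 1},{"tx": -5,"ty": -151,"tz": 39,"turn": 0,"claw": 1}]'

```text
time: 10.85
tcp_pos: [564.9, -34.5, 84.4]
tool_rot: [3.137, -0.168, 0.0]
force: [0.1, 0.2, -0.9]
finger_gap: 0.0
```

move_arm --moves '[{"tx": 0,"ty": 0,"tz": 1,"turn": 0,"claw": 1},{"tx": 0,"ty": 0,"tz": 2,"turn": 0,"claw": 1},{"tx": 0,"ty": 0,"tz": 2.5,"turn": 0,"claw": 1},{"tx": 0,"ty": 0,"tz": 2.5,"turn": 0,"claw": 1}]'

```text
time: 11.35
tcp_pos: [564.7, -33.8, 81.9]
tool_rot: [-3.137, 0.166, -0.0]
force: [-0.2, -0.1, 0.6]
finger_gap: 0.0
```

move_arm --moves '[{"tx": 0,"ty": 0,"tz": 0.5,"turn": 0,"claw": 1},{"tx": 0,"ty": 0,"tz": 0.5,"turn": 0,"claw": 1}]'

```text
time: 11.6
tcp_pos: [564.7, -33.8, 81.3]
tool_rot: [3.137, -0.166, -0.0]
force: [0.5, 0.5, 0.2]
finger_gap: -0.001
```

move_arm --moves '[{"tx": 0,"ty": 0,"tz": 0.5,"turn": 0,"claw": 1},{"tx": 0,"ty": 0,"tz": 1,"turn": 0,"claw": 1},{"tx": 0,"ty": 0,"tz": 1,"turn": 0,"claw": 1}]'

```text
time: 11.98
tcp_pos: [564.7, -33.8, 80.2]
tool_rot: [-3.137, 0.166, 0.0]
force: [-1.1, -0.6, 0.3]
finger_gap: 0.004
```

move_arm --moves '[{"tx": 0,"ty": 0,"tz": 0.5,"turn": 0,"claw": 1},{"tx": 0,"ty": 0,"tz": 0.5,"turn": 0,"claw": 1}]'

```text
time: 12.22
tcp_pos: [564.7, -33.8, 80.1]
tool_rot: [3.137, -0.166, 0.0]
force: [-1.4, 0.3, 3.2]
finger_gap: -0.001
```

move_arm --moves '[{"tx": 0,"ty": 0,"tz": 0.5,"turn": 0,"claw": 1},{"tx": 0,"ty": 0,"tz": 0.7,"turn": 0,"claw": 1},{"tx": 0,"ty": 0,"tz": 0.7,"turn": 0,"claw": 1}]'

```text
time: 12.6
tcp_pos: [564.8, -33.9, 80.0]
tool_rot: [3.137, -0.166, 0.001]
force: [-2.0, 0.4, 7.5]
finger_gap: 0.001
```

```bash
python3 to.py
```

```text
t 12.6 tcp [564.8 -33.9  80. ] xang -6.1 F [-2.02  0.36  7.54] gap 0.001
```

move_arm --moves '[{"tx": 0,"ty": 0,"tz": 0.1,"turn": 0,"claw": 1},{"tx": 0,"ty": 0,"tz": 0.1,"turn": 0,"claw": 1},{"tx": 0,"ty": 0,"tz": 0.1,"turn": 0,"claw": 1},{"tx": 0,"ty": 0,"tz": 0.1,"turn": 0,"claw": 1},{"tx": 0,"ty": 0,"tz": 0.1,"turn": 0,"claw": 1},{"tx": 0,"ty": 0,"tz": 0.1,"turn": 0,"claw": 1},{"tx": 0,"ty": 0,"tz": 0.1,"turn": 0,"claw": 1},{"tx": 0,"ty": 0,"tz": 0.1,"turn": 0,"claw": 1}]'

```text
time: 13.6
tcp_pos: [564.8, -33.9, 79.9]
tool_rot: [3.137, -0.166, 0.001]
force: [-2.7, 0.0, 7.7]
finger_gap: 0.003
```

move_arm --moves '[{"tx": 0,"ty": 0,"tz": -1,"turn": 0,"claw": 1},{"tx": 0,"ty": 0,"tz": -4,"turn": 0,"claw": 1},{"tx": 0,"ty": 0,"tz": -15,"turn": 0,"claw": 1},{"tx": 0,"ty": 0,"tz": -60,"turn": 0,"claw": 1},{"tx": 0,"ty": 20,"tz": -110,"turn": 0,"claw": 1},{"tx": 0,"ty": 70,"tz": -140,"turn": 0,"claw": 1},{"tx": 0,"ty": 120,"tz": -140,"turn": 0,"claw": 1},{"tx": 0,"ty": 120,"tz": -140,"turn": 0,"claw": 1},{"tx": 0,"ty": 120,"tz": -140,"turn": 0,"claw": 1}]'

```text
time: 14.72
tcp_pos: [551.7, -152.9, 219.1]
tool_rot: [-3.136, 0.168, 0.0]
force: [-0.3, 0.4, 0.2]
finger_gap: -0.005
```

```bash
python3 to.py
python3 - <<'E'
from h import *
b=bot.grab_frame("side")
crop(b,280,155,133,100,6,"pics/m5.png")
E
```

```text
t 14.725 tcp [ 551.7 -152.9  219.1] xang -6.1 F [-0.33  0.39  0.24] gap -0.005
```

View pics/m5.png

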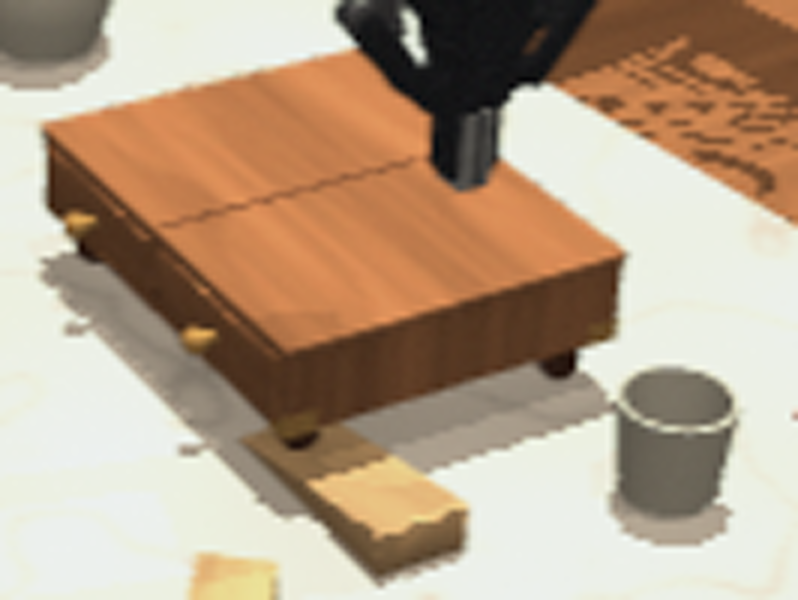

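The box and wedge look the same as before the press: box corners (44,128), (287,354), (625,257), and wedge tip (245,437). The hand is clear, so I'm handing in.

```bash
python3 -c "
from rig import bot
print(bot.finish_job())"
```

```text
the job is handed in; nothing more can be done
None
```

The wedge now carries the short foot, and the job is handed in at about 15 s of the 64 s allowed; no verdict was reported.

- **First press:** I pressed above the short foot until it hit the counter. The corner dipped about 7 mm, judged against the touch height of the second press. The force read about 4 N while it tipped and 14 N at the stop. Then I let go.
- **Wedge:** I pushed it by its thick end with two fingertips and turned it into line with the box on the way. I stopped when the push stayed at about 4.7 N. The camera fit put the tip about 28 mm past the foot's axis and about 10 mm to one side. That depth matches the 7 mm dip.
- **Second press:** I held the same spot for about a second at about 7.5 N. The fingertip sank only 0.2 to 0.3 mm.
- **Last picture:** The box corners were within about a pixel of where they started, the wedge lay flat under the foot, and the hand was well clear. The other things in that crop looked undisturbed. I did not check those outside it at the end, but the arm stayed away from them.

My first dip estimate was 9 mm, which would have put the bite 38 mm past the foot. It came at 28 mm because the height reading was about 1.8 mm low. I could not measure the box's exact tilt directly.

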